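# Stack the cups and hold the test kiln's lid open

## Robot

A 7-joint arm with a two-finger parallel gripper is mounted at the origin on the work surface; the furniture and walls round the work are solid. World frame = base frame: x ahead of the robot, y to its left, z up, the work surface at z = 0. Lengths are in m, angles in rad, forces in N, time in s.
With the tool pointing down it reaches from about 0.425 to 0.925 m from the base axis. Payload 6.8 kg.
Tool frame: the origin (TCP) lies between the finger pads, 19 mm behind the fingertips; this is the grasp point; z points along the fingers, y is the line along which they close (so a half turn about z gives the same grasp; the last joint's range is limited). The gripper opens to 85 mm and grips with 20 to 120 N. Pads are 22 mm wide; open, the fingers measure 114 mm over their backs; the gripper's body (76 mm by 85 mm) begins 54 mm behind the grasp point. The pads swing forward as they close: fully open they stand 13 mm farther back than shut.
Start: joints at [1.057, 0.477, 0.022, 1.555, -0.011, 1.109, -0.083], TCP at [0.266, -0.62, 0.25] pointing down, gripper open.
Joint ranges: [-2.96, 2.96], [-0.34, 2.1], [-1.41, 1.46], [0.24, 2.44], [-1.37, 4.51], [0.17, 1.92], [-2.96, 2.96]. Speed limits (rad/s): [2.39, 2.39, 3.14, 3.14, 3.14, 3.14, 3.14].

## Interface

Orientations are given as a rotation vector (axis times angle).
In Python, from bench import status, vision, r gives the robot as it stands. The module is installed in compiled form; this text tells all that it offers.
- The arm moves only by the shell command python3 -m handwheel 'ROWS' [OPENING] [FORCE]. ROWS is JSON, a list of rows, each an object with "dp": the shift along the tool's x, y, z in m, a list of three; "delta_rot": the turn, a rotation vector about the tool's x, y, z in rad, a list of three. In form: [{"dp": [x, y, z], "delta_rot": [rx, ry, rz]}, ...]. A call has 1 to 12 rows; each row is the pose to reach, as a shift and turn from the pose commanded when the call began, along the tool's axes at that moment; what a row does not reach only later rows make up. A row lasts 1/8 s, in which the tool goes at most 62.5 mm and 10.7 degrees, less where a joint would pass 70% of its speed; a pose out of reach is approached as far as the arm can. A call with a gripper value outside its range is refused whole. OPENING is the opening, from 0 (shut) to 1 (fully open), set as the call begins (- or left out, the last holds). The fingers move at their own pace and stop on an object; FORCE is the grip in N (left out, the last holds). Time passes only in rows, so rows that repeat a pose let the fingers close. It gives the time, the measured TCP pose, the force, the opening and the grip force at its end, in the units of the state.
- status.get_obs(): the state, without advancing time (a new reading comes with each control period).
- vision.grab_frame(name): name is "scene" or "side" or "wrist"; returns a dict with "img" (400x640x3 uint8, blue, green, red), "fovy" (degrees; the focal length in pixels is half the picture's height over the tangent of half this angle, whatever the lens; pixels are square), "cx", "cy" (the principal point, pixels), "world_from_camera" (4x4, takes a point from camera to world coordinates). Camera axes: x right, y up, looking along -z (the intrinsics and any distortion apply to the point x, -y, -z); pixel columns grow to the right and rows downward; lengths in m; the calibration is good to about 2 mm. A picture is of the moment at which its call begins. There is no depth.
- r.hand_in(): hands the job in; it is judged then, once.
The state is a dict: "clock": time; "joints": joint angles; "qvel": joint speeds; "tau": joint torques, N m; "tcp_pos": TCP position; "orientation": TCP orientation; "contact_force": force on the tool from outside, world axes, zero at the start; "moment": the same for the moment, N m; "grip_width": finger opening in m; "gripper_force": force on a finger pad.
Only numpy, scipy, OpenCV 4.12 (cv2) and the standard library are available. Lean on these libraries where they do the work, as an engineer would, in place of code of your own. Each camera call takes 0.05 s, during which the arm holds its last target. There are 200 camera calls.

## Task

I need both hands to load the little test kiln, so set it up for me. First nest one of the two cups on the pale board upright and concentrically inside the other, lowering it rather than dropping it, and leave the stack standing on the board; then raise the kiln's lid by its bar handle to 60 degrees and finish while still holding it there, because it has no stay and falls shut, and a knock cracks the brick: never let it drop. Leave the paint pot and the brush jar alone.

Things in the scene. Friction and masses are not known exactly. Their poses are not given: they have to be found in the camera images.
- cup_a: beige bisque cup, no handle, 83 mm high, 0.17 kg, on the board; origin at the centre of its underside, z up. 59 mm across at the foot, 70 at 20 mm up, 82 from 48 mm up to the rim. Mouth 74 mm inside, narrowing as a straight cone to 37 mm at the inner floor, 10 mm up; wall 4 mm at the rim, 8 mm thick 15 mm below it. Nested, its underside rests 54 mm above the other's.
- cup_b: a second cup of the same shape, 87 mm high, standing on the same board; origin at the centre of its underside, z up. Either cup may go into the other.
- board: flat pale-grey drying board, 387 x 232 x 17 mm, fixed; origin at the centre of its underside, x along its long side, y along its short side, z up; its top is 17 mm above the table
- kiln: small square top-loading test kiln, fixed: steel jacket 150 x 150 mm, 160 mm high at the rim, with a brick lid; origin at the centre of its underside, z up. Its front, the side with the handle, looks along its own -x; the lid is hinged along its +x edge; a grey controller box (reaching 122 mm from the centre, 130 mm high) is on its +y side.
- kiln_lid (a joint): opening angle of the kiln's lid in rad: 0 shut, grows as the handle goes up and back towards the hinge (60 degrees = 1.047); stop at 1.4. The lid weighs about 0.55 kg, the hinge is free, and it falls shut from every angle when let go.
- lid_handle (a point): middle of the lid's bar handle: a black round bar 12 mm thick, 120 mm long, along the kiln's y axis, 40 mm (bar axis to lid edge) in front of the lid, 175 mm above the table when shut. Its arms join 52 mm either side of the middle; between them the gap is free for a finger from above. It circles the hinge at 199 mm radius; its axes turn with the lid.
- lid_hinge (a point): middle of the lid's hinge axis, 83 mm behind the kiln's centre along its +x and 163 mm above the table; the axis runs along the kiln's y
- paint_pot: small white pot of blue paint, 44 mm across, 30 mm high, loose; origin at the centre of its underside; to be left alone
- brush_pot: jar of brushes, 65 mm across, 221 mm high, loose; origin at the centre of its underside; to be left alone

How it is judged:
By the outcome, as a careful person would: the job done as asked, in the order asked, and still so for the second after the job is handed in, while the arm keeps its last pose, push and grip.
It also fails if it takes over 64 s, if anything falls off the work surface, if the arm or the gripper's body presses on something with over 40 N, if the wrist force passes 120 N, or if a joint passes its speed limit or range.

## Working session

There is one attempt and no reset: what is moved stays moved. The work goes in short steps, Python scripts to look and compute and a shell command to move; the robot and the scene stay as the last step left them, time stands still between calls to the robot, and variables do not carry over. Pictures are saved under pics/ and viewed, at most 12 in all, crops included, and the job is handed in when it is done.

```bash
mkdir -p pics; python3 - <<'E'
from bench import status, vision, r
import cv2, numpy as np
print(status.get_obs())
for n in ("scene","side","wrist"):
    f=vision.grab_frame(n); cv2.imwrite(f"pics/{n}0.png",f["img"])
    print(n,{k:v for k,v in f.items() if k!="img"})
E
```

```text
{'clock': 0.0, 'joints': array([ 1.05688643,  0.47777798,  0.02233828,  1.55643136, -0.01149699,
        1.1092802 , -0.08310542]), 'qvel': array([ 8.97790054e-04,  6.58893997e-04,  4.86851385e-04, -1.01898954e-03,
       -8.35346815e-05, -1.02088880e-03,  2.57397288e-03]), 'tau': array([ 8.84221263e-04, -5.96445358e+01,  1.60784896e+00, -2.81198269e+01,
        1.23232801e-02,  9.36555531e-03,  1.33321117e-05]), 'tcp_pos': array([ 0.26624136, -0.61968528,  0.24904896]), 'orientation': array([-3.07547179e+00, -6.32766204e-01,  7.61707461e-04]), 'contact_force': array([-0.15950335, -0.25840202, -0.0790732 ]), 'moment': array([-0.00879252,  0.01884663,  0.0192057 ]), 'gripper_force': 0.0, 'grip_width': 0.08535053984711316}
scene {'fovy': 57.72786111113369, 'cx': 320.33664476956505, 'cy': 196.54583292246002, 'world_from_camera': array([[-0.49666975,  0.57081378, -0.65382779, -0.14908117],
       [-0.86769778, -0.3443327 ,  0.35851855,  0.49015552],
       [-0.02048696,  0.74539025,  0.66631349,  0.79323024],
       [ 0.        ,  0.        ,  0.        ,  1.        ]])}
side {'fovy': 47.24298271111701, 'cx': 314.94927780487694, 'cy': 198.35486714282075, 'world_from_camera': array([[-0.83224969, -0.27340669,  0.4822958 ,  1.17849852],
       [ 0.55389234, -0.37279678,  0.74446346,  1.15725488],
       [-0.02374297,  0.88671943,  0.46169787,  0.75697614],
       [ 0.        ,  0.        ,  0.        ,  1.        ]])}
wrist {'fovy': 61.05209287423681, 'cx': 325.7762847690184, 'cy': 203.85449777538744, 'world_from_camera': array([[ 0.3954243 ,  0.88729039,  0.23739288,  0.32575533],
       [-0.9184977 ,  0.38234455,  0.10086934, -0.59332631],
       [-0.00126547, -0.257931  ,  0.96616251,  0.37191245],
       [ 0.        ,  0.        ,  0.        ,  1.        ]])}
```

View pics/scene0.png

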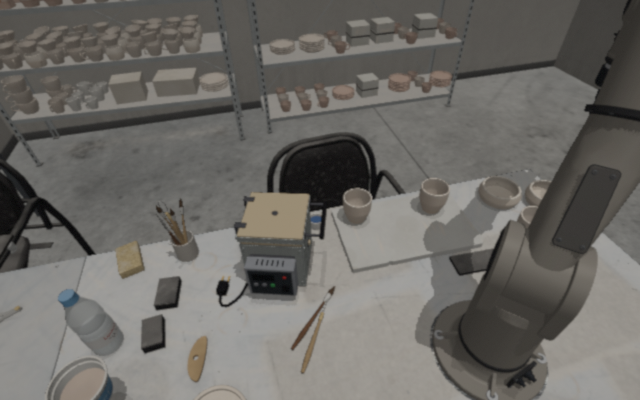

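View pics/side0.png

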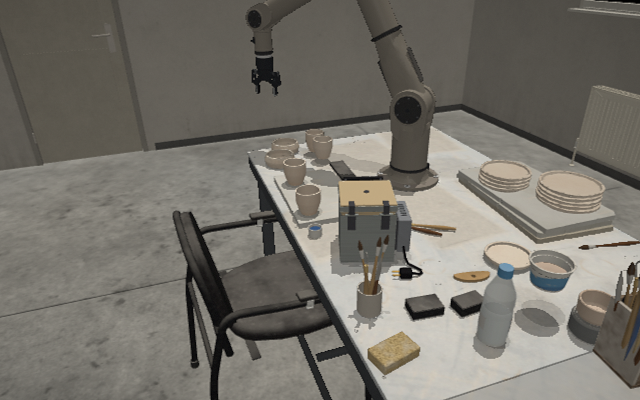

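The scene view shows the kiln at about (277,240) with its handle on the right at (322,220). The two board cups are at (357,205) and (433,196), and there are distractor bowls beyond x=480. In the side view the cups are at (308,200) and (294,172), the kiln at (367,220), the paint pot at (315,231) and the brush jar at (370,298). I'll enlarge crops for exact pixels.

```bash
cat > h.py <<'E'
import numpy as np, cv2
from bench import vision
def cam(n):
    f=vision.grab_frame(n); f["f"]=200/np.tan(np.radians(f["fovy"])/2); return f
def ray(c,u,v):
    T=c["world_from_camera"]; d=T[:3,:3]@np.array([(u-c["cx"])/c["f"],-(v-c["cy"])/c["f"],-1]); return T[:3,3],d/np.linalg.norm(d)
def onplane(c,u,v,z):
    o,d=ray(c,u,v); return o+d*(z-o[2])/d[2]
def proj(c,P):
    T=c["world_from_camera"]; q=T[:3,:3].T@(np.array(P)-T[:3,3]); return np.array([c["cx"]-c["f"]*q[0]/q[2],c["cy"]+c["f"]*q[1]/q[2]])
def tri(c1,p1,c2,p2):
    A=[];b=[]
    for c,p in((c1,p1),(c2,p2)):
        o,d=ray(c,*p); M=np.eye(3)-np.outer(d,d); A.append(M);b.append(M@o)
    A0=A[0]+A[1]; X=np.linalg.solve(A0,b[0]+b[1])
    return X,[np.linalg.norm(A[i]@X-b[i]) for i in(0,1)]
E
python3 - <<'E'
from h import *
s=cam("scene");d=cam("side")
a=cv2.resize(s["img"][170:310,220:520],None,fx=2.66,fy=2.66,interpolation=cv2.INTER_CUBIC)
b=cv2.resize(d["img"][120:330,250:450],None,fx=2.8,fy=2.8,interpolation=cv2.INTER_CUBIC)
cv2.imwrite("pics/a.png",a);cv2.imwrite("pics/b.png",b)
print(proj(d,[.266,-.62,.25]))
E
```

```text
[266.19141257  92.45786206]
```

View pics/a.png

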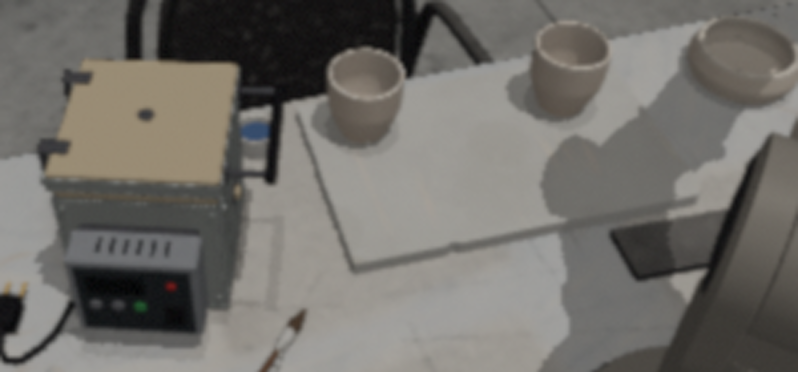

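View pics/b.png

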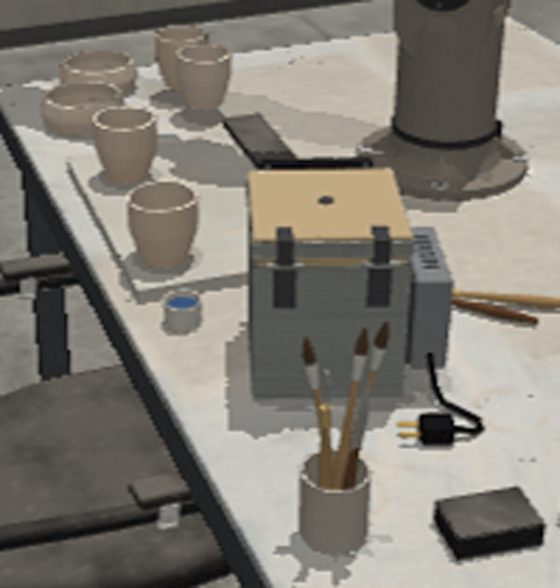

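Both crops are clear. In the scene crop the cup rims are centred near (366,76) and (570,48), and the handle bar runs from (278,90) to (270,180). In the side crop the rims are near (163,198) and (125,122), and the lid corners are visible. Next I'll turn these into positions.

```bash
python3 - <<'E'
from h import *
np.set_printoptions(precision=4,suppress=True)
s=cam("scene");d=cam("side")
S=lambda u,v:(220+(u+.5)/2.66-.5,170+(v+.5)/2.66-.5); D=lambda u,v:(250+(u+.5)/2.8-.5,120+(v+.5)/2.8-.5)
for n,a,b in(("cup1 rim",(366,76),(163,198)),("cup2 rim",(570,48),(125,122)),
 ("lid front -y?",(240,63),(250,170)),("lid front+y",(227,185),(393,169)),("lid hinge -y",(84,62),(250,240)),("lid hinge+y",(45,183),(412,238)),
 ("boardcorner",(300,112),(128,290)),("handle",(274,135),(328,160)),("hole",(146,115),(326,201)),("paint",(256,130),(182,302))):
    print(n,*tri(s,S(*a),d,D(*b)))
for n,a in(("c1",(366,76)),("c2",(570,48))):
    print(n,[onplane(s,*S(*a),z)[:2] for z in(.1,.104)])
for n,a in(("c1",(163,198)),("c2",(125,122))):
    print(n,[onplane(d,*D(*a),z)[:2] for z in(.1,.104)])
print("bar ends z.175",onplane(s,*S(278,90),.175),onplane(s,*S(270,180),.175))
print("bowl",onplane(s,*S(745,50),.04),"board edge corners",[onplane(s,*S(*p),.017)for p in((298,108),(354,268),(695,200))])
for n,p in(("brush base",(334,540)),("brush tops",(360,330))): print(n,onplane(d,*D(*p),0))
E
```

```text
cup1 rim [0.4742 0.0284 0.095 ] [np.float64(0.0007765885483795137), np.float64(0.0007765885483794793)]
cup2 rim [ 0.3945 -0.1875  0.0969] [np.float64(0.001298663372231375), np.float64(0.0012986633722313215)]
lid front -y? [0.4652 0.1842 0.1891] [np.float64(0.0025625968180670484), np.float64(0.002562596818067013)]
lid front+y [0.3398 0.2649 0.185 ] [np.float64(0.002098512598968179), np.float64(0.002098512598968115)]
lid hinge -y [0.5522 0.3066 0.1847] [np.float64(0.000915053856192794), np.float64(0.0009150538561927401)]
lid hinge+y [0.4259 0.3918 0.183 ] [np.float64(0.0019713915335485646), np.float64(0.0019713915335484544)]
boardcorner [0.5446 0.0659 0.0087] [np.float64(0.0050422825499981646), np.float64(0.00504228254999826)]
handle [0.3736 0.2001 0.1808] [np.float64(0.0022711700948018455), np.float64(0.0022711700948018763)]
hole [0.4482 0.2888 0.189 ] [np.float64(0.0011362404560953975), np.float64(0.00113624045609542)]
paint [0.5237 0.1389 0.0265] [np.float64(0.0013417564721468567), np.float64(0.0013417564721468688)]
c1 [array([0.4705, 0.0308]), array([0.467 , 0.0334])]
c2 [array([ 0.3933, -0.1861]), array([ 0.3901, -0.1822])]
c1 [array([0.4798, 0.0382]), array([0.484, 0.045])]
c2 [array([ 0.399 , -0.1784]), array([ 0.4038, -0.1702])]
bar ends z.175 [0.4298 0.1622 0.175 ] [0.3359 0.2249 0.175 ]
bowl [ 0.3314 -0.4176  0.04  ] board edge corners [array([0.5394, 0.074 , 0.017 ]), array([0.3178, 0.1437, 0.017 ]), array([ 0.2096, -0.208 ,  0.017 ])]
brush base [0.6131 0.5106 0.    ]
brush tops [0.3752 0.2675 0.    ]
```

Cup 1 is at about (0.474, 0.028) and cup 2 at about (0.394, −0.187). The kiln centre is at about (0.448, 0.289) with a yaw near 55.6°, which puts the handle at about (0.383, 0.194). I'll move over cup 1 to refine its position with the wrist camera.

```bash
python3 -m handwheel '[{"dp":[0.447,-0.513,0],"delta_rot":[0,0,-1.225]},{"dp":[0.447,-0.513,0],"delta_rot":[0,0,-1.225]},{"dp":[0.447,-0.513,0],"delta_rot":[0,0,-1.225]},{"dp":[0.447,-0.513,0],"delta_rot":[0,0,-1.225]},{"dp":[0.447,-0.513,0],"delta_rot":[0,0,-1.225]},{"dp":[0.447,-0.513,0],"delta_rot":[0,0,-1.225]},{"dp":[0.447,-0.513,0],"delta_rot":[0,0,-1.225]},{"dp":[0.447,-0.513,0],"delta_rot":[0,0,-1.225]},{"dp":[0.447,-0.513,0],"delta_rot":[0,0,-1.225]},{"dp":[0.447,-0.513,0],"delta_rot":[0,0,-1.225]},{"dp":[0.447,-0.513,0],"delta_rot":[0,0,-1.225]},{"dp":[0.447,-0.513,0],"delta_rot":[0,0,-1.225]}]' 1
python3 - <<'E'
from h import *
from bench import status
from scipy.spatial.transform import Rotation as R
o=status.get_obs();print(o["tcp_pos"],R.from_rotvec(o["orientation"]).as_matrix().round(3),o["joints"].round(3))
w=cam("wrist");cv2.imwrite("pics/w1.png",w["img"]);print(w["world_from_camera"].round(4), proj(w,[.474,.028,.1]),proj(w,[.394,-.187,.1]))
E
```

```text
clock: 1.85
tcp_pos: [0.4755, 0.0325, 0.2506]
orientation: [-2.144, -2.295, -0.004]
contact_force: [-0.3, 0.5, -0.8]
grip_width: 0.0854
gripper_force: 0.0
[0.47554473 0.03248805 0.25057739] [[-0.068  0.998  0.002]
 [ 0.998  0.068  0.002]
 [ 0.002  0.002 -1.   ]] [ 0.354  0.201 -0.617  1.982  0.136  0.997 -0.26 ]
[[ 0.9976 -0.0657 -0.0198  0.4704]
 [ 0.0686  0.9643  0.2556  0.0981]
 [ 0.0023 -0.2564  0.9666  0.3735]
 [ 0.      0.      0.      1.    ]] [323.53802631 201.10723376] [228.35915682 405.69733738]
```

View pics/w1.png

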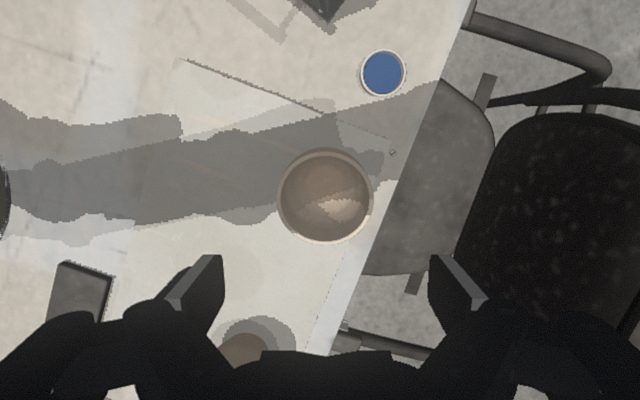

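The wrist view shows cup 1's rim centred near (325,196), about 96 px wide. The paint pot is at (382,73), cup 2 is partly visible at (245,350), and the open fingers are at the bottom. I'll measure the rim by colour mask.

```bash
cat >> h.py <<'E'
def cupmask(c,x0,x1,y0,y1,smin=38):
    h=cv2.cvtColor(c["img"],cv2.COLOR_BGR2HSV); m=((h[...,1]>smin)&(h[...,0]<25)&(h[...,2]>40)).astype(np.uint8)*255
    z=np.zeros_like(m); z[y0:y1,x0:x1]=m[y0:y1,x0:x1]
    z=cv2.morphologyEx(z,cv2.MORPH_OPEN,np.ones((3,3)))
    k=max(cv2.findContours(z,cv2.RETR_EXTERNAL,cv2.CHAIN_APPROX_NONE)[0],key=cv2.contourArea)
    return cv2.convexHull(k),z
E
python3 - <<'E'
from h import *
w=cam("wrist")
h=cv2.cvtColor(w["img"],cv2.COLOR_BGR2HSV)
for v in (196,215): print([tuple(h[v,u]) for u in list(range(270,286))+list(range(364,382))])
for s in(30,38,45,52):
    k,z=cupmask(w,255,395,135,265,s);print(s,cv2.boundingRect(k),cv2.fitEllipse(k),cv2.minEnclosingCircle(k))
    (u,v),_,_=cv2.fitEllipse(k); print(onplane(w,u,v,.1),onplane(w,u,v,.104))
E
```

```text
[(np.uint8(23), np.uint8(19), np.uint8(118)), (np.uint8(19), np.uint8(17), np.uint8(119)), (np.uint8(25), np.uint8(13), np.uint8(119)), (np.uint8(23), np.uint8(17), np.uint8(120)), (np.uint8(19), np.uint8(17), np.uint8(121)), (np.uint8(21), np.uint8(15), np.uint8(116)), (np.uint8(23), np.uint8(19), np.uint8(121)), (np.uint8(18), np.uint8(30), np.uint8(127)), (np.uint8(17), np.uint8(35), np.uint8(132)), (np.uint8(17), np.uint8(38), np.uint8(135)), (np.uint8(17), np.uint8(37), np.uint8(132)), (np.uint8(19), np.uint8(37), np.uint8(117)), (np.uint8(12), np.uint8(41), np.uint8(105)), (np.uint8(17), np.uint8(40), np.uint8(102)), (np.uint8(18), np.uint8(43), np.uint8(101)), (np.uint8(15), np.uint8(46), np.uint8(100)), (np.uint8(15), np.uint8(45), np.uint8(101)), (np.uint8(14), np.uint8(43), np.uint8(102)), (np.uint8(17), np.uint8(46), np.uint8(100)), (np.uint8(14), np.uint8(48), np.uint8(102)), (np.uint8(17), np.uint8(48), np.uint8(100)), (np.uint8(17), np.uint8(42), np.uint8(97)), (np.uint8(17), np.uint8(38), np.uint8(108)), (np.uint8(17), np.uint8(38), np.uint8(127)), (np.uint8(18), np.ui
[... 2279 characters left out ...]
84.52002716064453, 87.94251251220703), 97.50950622558594) ((326.0718078613281, 193.3417205810547), 44.07014083862305)
[0.47473389 0.03123698 0.1       ] [0.47466715 0.03217589 0.104     ]
45 (302, 155, 49, 55) ((327.4410400390625, 181.1778564453125), (49.49363708496094, 58.034488677978516), 145.07200622558594) ((328.5652160644531, 179.30435180664062), 29.79540252685547)
[0.47525945 0.04186326 0.1       ] [0.47518501 0.04264645 0.104     ]
52 (307, 162, 36, 37) ((323.2027587890625, 180.49493408203125), (31.840648651123047, 41.628684997558594), 126.0960922241211) ((325.33245849609375, 179.78814697265625), 20.087732315063477)
[0.47176248 0.0422055  0.1       ] [0.47173928 0.04298368 0.104     ]
```

```bash
python3 -m handwheel '[{"dp":[-0.0024,-0.0011,0.06],"delta_rot":[0,0,0]},{"dp":[-0.0024,-0.0011,0.1],"delta_rot":[0,0,0]},{"dp":[-0.0024,-0.0011,0.125],"delta_rot":[0,0,0]},{"dp":[-0.0024,-0.0011,0.125],"delta_rot":[0,0,0]},{"dp":[-0.0024,-0.0011,0.125],"delta_rot":[0,0,0]}]'
python3 - <<'E'
from h import *
d=cam("side");w=cam("wrist")
b=cv2.resize(d["img"][130:230,250:370],None,fx=4,fy=4,interpolation=cv2.INTER_CUBIC)
c=cv2.resize(w["img"],(480,300)); o=np.zeros((700,480,3),np.uint8); o[:400]=b;o[400:]=c
cv2.imwrite("pics/c.png",cv2.resize(o,(411,600)))
E
```

```text
clock: 2.58
tcp_pos: [0.4743, 0.0242, 0.1259]
orientation: [2.155, 2.284, 0.001]
contact_force: [0.4, 1.1, -0.3]
grip_width: 0.0853
gripper_force: 0.0
```

View pics/c.png

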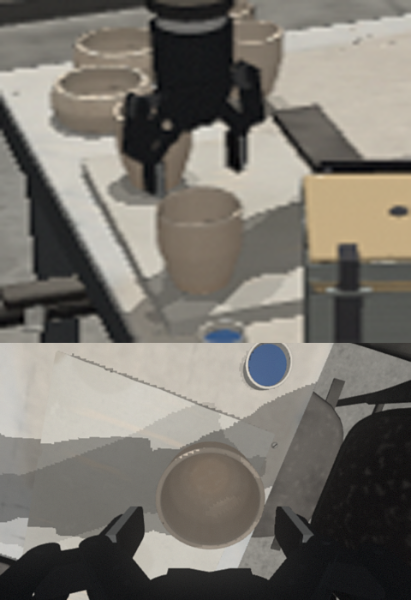

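The fingers hover just short of cup 1, with the TCP about 6 mm too far in −y. In the wrist view the cup is centred left-right between the fingers. I'll re-measure at this closer range.

```bash
python3 - <<'E'
from h import *
from bench import status
from scipy.spatial.transform import Rotation as R
w=cam("wrist");o=status.get_obs();M=R.from_rotvec(o["orientation"]).as_matrix();t=o["tcp_pos"];print(t)
g=cv2.cvtColor(w["img"],cv2.COLOR_BGR2HSV)
for s in(28,32,36):
    k,z=cupmask(w,225,425,120,285,s);(u,v),ax,_=cv2.fitEllipse(k)
    x,y,ww,hh=cv2.boundingRect(k); print(s,(x,y,ww,hh),(u,v),ax)
    for zz in(.1,.104):
        p=onplane(w,u,v,zz);q=onplane(w,x+ww/2-.5,v,zz);L=onplane(w,x-.5,v,zz);Rr=onplane(w,x+ww-.5,v,zz)
        print(zz,p.round(4),"tool dx,dy",(M.T@(p-t)).round(4)[:2],(M.T@(q-t)).round(4)[1],np.linalg.norm(L-Rr).round(4))
E
```

```text
[0.47458833 0.02482042 0.12624936]
28 (242, 154, 170, 131) (326.7055358886719, 242.73170471191406) (167.7307891845703, 177.2640380859375)
0.1 [0.4744 0.0319 0.1   ] tool dx,dy [0.0071 0.0002] 0.0001 0.0798
0.104 [0.4743 0.0335 0.104 ] tool dx,dy [0.0087 0.0002] 0.0001 0.0777
32 (242, 154, 170, 131) (326.9172668457031, 242.0800018310547) (167.1184844970703, 175.42445373535156)
0.1 [0.4745 0.0323 0.1   ] tool dx,dy [0.0075 0.0003] 0.0001 0.0798
0.104 [0.4744 0.0338 0.104 ] tool dx,dy [0.009  0.0003] 0.0001 0.0776
36 (249, 154, 163, 131) (328.3889465332031, 233.94032287597656) (158.35142517089844, 160.60049438476562)
0.1 [0.4749 0.0364 0.1   ] tool dx,dy [0.0115 0.001 ] 0.0017 0.076
0.104 [0.4748 0.0378 0.104 ] tool dx,dy [0.013  0.0009] 0.0016 0.074
```

```bash
python3 -m handwheel '[{"dp":[0.006,0.0002,0],"delta_rot":[0,0,0]},{"dp":[0.006,0.0002,0.006],"delta_rot":[0,0,0]},{"dp":[0.006,0.0002,0.012],"delta_rot":[0,0,0]},{"dp":[0.006,0.0002,0.018],"delta_rot":[0,0,0]},{"dp":[0.006,0.0002,0.024],"delta_rot":[0,0,0]},{"dp":[0.006,0.0002,0.024],"delta_rot":[0,0,0]}]'
python3 -m handwheel '[{"dp":[0,0,0.006],"delta_rot":[0,0,0]},{"dp":[0,0,0.012],"delta_rot":[0,0,0]},{"dp":[0,0,0.012],"delta_rot":[0,0,0]}]'
```

```text
clock: 3.48
tcp_pos: [0.4732, 0.0311, 0.1004]
orientation: [-2.153, -2.287, 0.001]
contact_force: [-0.1, -0.3, -0.7]
grip_width: 0.0855
gripper_force: 0.0
clock: 3.85
tcp_pos: [0.4732, 0.0311, 0.0885]
orientation: [-2.153, -2.287, 0.001]
contact_force: [0.3, 1.1, -0.1]
grip_width: 0.0854
gripper_force: 0.0
```

```bash
python3 -m handwheel '[{"dp":[0,0,0.006],"delta_rot":[0,0,0]},{"dp":[0,0,0.012],"delta_rot":[0,0,0]},{"dp":[0,0,0.0175],"delta_rot":[0,0,0]},{"dp":[0,0,0.0175],"delta_rot":[0,0,0]}]'
python3 -m handwheel '[{"dp":[0,0,0],"delta_rot":[0,0,0]},{"dp":[0,0,0],"delta_rot":[0,0,0]},{"dp":[0,0,0],"delta_rot":[0,0,0]},{"dp":[0,0,0],"delta_rot":[0,0,0]},{"dp":[0,0,0],"delta_rot":[0,0,0]}]' 0.5 40
```

```text
clock: 4.35
tcp_pos: [0.4733, 0.0312, 0.071]
orientation: [-2.153, -2.287, 0.001]
contact_force: [0.4, 0.0, -0.1]
grip_width: 0.0855
gripper_force: 0.0
clock: 4.97
tcp_pos: [0.4739, 0.0312, 0.0719]
orientation: [2.153, 2.287, 0.001]
contact_force: [-0.7, 0.3, 5.2]
grip_width: 0.0809
gripper_force: 49.3
```

```bash
python3 -m handwheel '[{"dp":[0,0,-0.01],"delta_rot":[0,0,0]},{"dp":[0,0,-0.03],"delta_rot":[0,0,0]},{"dp":[0,0,-0.06],"delta_rot":[0,0,0]},{"dp":[0,0,-0.1],"delta_rot":[0,0,0]},{"dp":[0,0,-0.14],"delta_rot":[0,0,0]},{"dp":[0,0,-0.18],"delta_rot":[0,0,0]},{"dp":[0,0,-0.18],"delta_rot":[0,0,0]},{"dp":[0,0,-0.18],"delta_rot":[0,0,0]}]'
python3 -m handwheel '[{"dp":[-0.03,-0.014,0],"delta_rot":[0,0,0.07]},{"dp":[-0.07,-0.033,0],"delta_rot":[0,0,0.15]},{"dp":[-0.11,-0.051,0],"delta_rot":[0,0,0.25]},{"dp":[-0.15,-0.07,0],"delta_rot":[0,0,0.33]},{"dp":[-0.19,-0.089,0],"delta_rot":[0,0,0.4]},{"dp":[-0.23,-0.108,0],"delta_rot":[0,0,0.45]},{"dp":[-0.27,-0.126,0],"delta_rot":[0,0,0.5]},{"dp":[-0.3,-0.14,0],"delta_rot":[0,0,0.5]},{"dp":[-0.3,-0.14,0],"delta_rot":[0,0,0.5]},{"dp":[-0.3,-0.14,0],"delta_rot":[0,0,0.5]},{"dp":[-0.3,-0.14,0],"delta_rot":[0,0,0.5]}]'
python3 - <<'E'
from h import *
d=cam("side");w=cam("wrist")
b=cv2.resize(d["img"][50:200,220:400],(480,400),interpolation=cv2.INTER_CUBIC)
o=np.zeros((400,800,3),np.uint8); o[:,:320]=cv2.resize(b,(320,400));o[:300,320:]=cv2.resize(w["img"],(480,300))
cv2.imwrite("pics/d.png",o); cv2.imwrite("pics/w2.png",w["img"]);print(proj(w,[.394,-.187,.104]))
E
```

```text
clock: 5.98
tcp_pos: [0.4727, 0.0308, 0.2507]
orientation: [-2.154, -2.286, 0.002]
contact_force: [0.3, -0.1, -3.0]
grip_width: 0.0806
gripper_force: 50.4
clock: 7.35
tcp_pos: [0.3521, -0.2755, 0.251]
orientation: [-2.65, -1.685, 0.0]
contact_force: [0.2, 0.3, -1.9]
grip_width: 0.0806
gripper_force: 50.3
[327.27206805  68.43810364]
```

View pics/d.png

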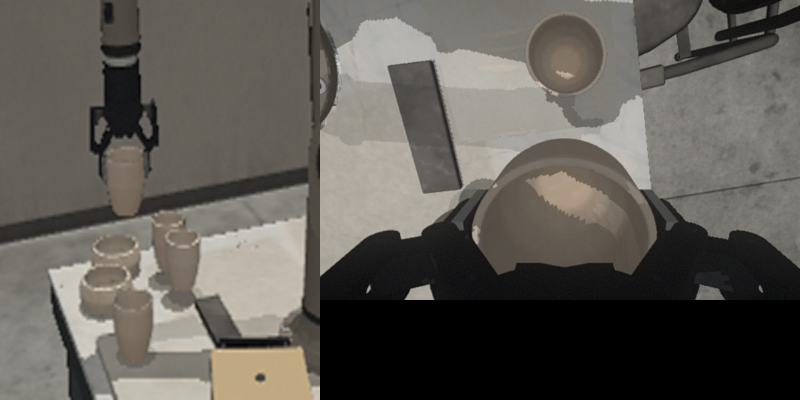

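The cup is held upright. Cup 2 is clear in the wrist view near (327,72), and the held rim is centred between the fingers. I'll measure cup 2 now.

```bash
python3 - <<'E'
from h import *
from bench import status
from scipy.spatial.transform import Rotation as R
w=cam("wrist");o=status.get_obs();M=R.from_rotvec(o["orientation"]).as_matrix();t=o["tcp_pos"];print(t,M.round(3))
for s in(27,30,34,38):
    k,z=cupmask(w,255,395,5,142,s);(u,v),ax,_=cv2.fitEllipse(k)
    print(s,cv2.boundingRect(k),(round(u,1),round(v,1)),ax,[( (M.T@(onplane(w,u,v,zz)-t))[:2]).round(4) for zz in(.1,.104)],onplane(w,u,v,.104))
E
```

```text
[ 0.35211692 -0.27598748  0.25142404] [[ 0.425  0.905 -0.   ]
 [ 0.905 -0.425  0.   ]
 [ 0.    -0.    -1.   ]]
27 (273, 14, 109, 116) (327.1, 71.2) (109.08922576904297, 115.51509094238281) [array([0.0967, 0.0002]), array([0.0963, 0.0002])] [ 0.39312179 -0.1888787   0.104     ]
30 (273, 15, 109, 114) (327.1, 71.1) (108.74119567871094, 115.09814453125) [array([0.0967, 0.0002]), array([0.0963, 0.0002])] [ 0.39313197 -0.18886814  0.104     ]
34 (274, 15, 108, 114) (327.2, 71.3) (108.25218963623047, 114.33194732666016) [array([0.0966, 0.0003]), array([0.0962, 0.0003])] [ 0.39317691 -0.18897859  0.104     ]
38 (280, 23, 96, 101) (327.2, 72.5) (95.90070343017578, 101.74501037597656) [array([0.0958, 0.0003]), array([0.0953, 0.0003])] [ 0.39284291 -0.18978     0.104     ]
```

```bash
python3 -m handwheel '[{"dp":[0.03,0.0002,0],"delta_rot":[0,0,0]},{"dp":[0.07,0.0002,0],"delta_rot":[0,0,0]},{"dp":[0.0965,0.0002,0],"delta_rot":[0,0,0]},{"dp":[0.0965,0.0002,0],"delta_rot":[0,0,0]},{"dp":[0.0965,0.0002,0.04],"delta_rot":[0,0,0]},{"dp":[0.0965,0.0002,0.075],"delta_rot":[0,0,0]},{"dp":[0.0965,0.0002,0.075],"delta_rot":[0,0,0]},{"dp":[0.0965,0.0002,0.075],"delta_rot":[0,0,0]}]'
python3 - <<'E'
from h import *
d=cam("side");s=cam("scene")
o=np.hstack([cv2.resize(d["img"][100:200,240:360],(480,400),interpolation=cv2.INTER_CUBIC),cv2.resize(s["img"][140:240,380:460],(320,400),interpolation=cv2.INTER_CUBIC)])
cv2.imwrite("pics/e.png",o)
E
```

```text
clock: 8.5
tcp_pos: [0.3937, -0.1901, 0.1776]
orientation: [2.652, 1.682, 0.001]
contact_force: [0.1, -0.1, -1.6]
grip_width: 0.0802
gripper_force: 51.3
```

View pics/e.png

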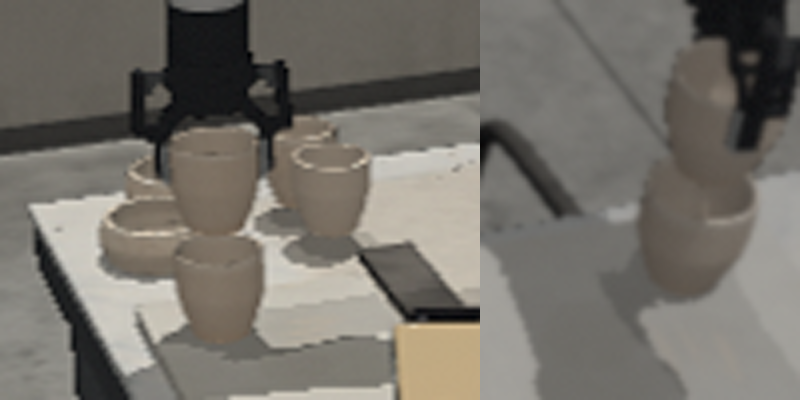

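The held cup is coaxial above cup 2 in both views, with its foot just above the lower rim. I'll lower it with force checks.

```bash
python3 -m handwheel '[{"dp":[0,0,0.01],"delta_rot":[0,0,0]},{"dp":[0,0,0.02],"delta_rot":[0,0,0]},{"dp":[0,0,0.03],"delta_rot":[0,0,0]},{"dp":[0,0,0.036],"delta_rot":[0,0,0]},{"dp":[0,0,0.036],"delta_rot":[0,0,0]}]'
python3 -m handwheel '[{"dp":[0,0,0.004],"delta_rot":[0,0,0]},{"dp":[0,0,0.008],"delta_rot":[0,0,0]},{"dp":[0,0,0.01],"delta_rot":[0,0,0]},{"dp":[0,0,0.01],"delta_rot":[0,0,0]}]'
```

```text
clock: 9.22
tcp_pos: [0.3928, -0.1893, 0.1399]
orientation: [-2.652, -1.683, 0.001]
contact_force: [0.4, 0.1, -0.4]
grip_width: 0.0808
gripper_force: 51.3
clock: 9.72
tcp_pos: [0.3931, -0.1894, 0.1304]
orientation: [-2.653, -1.683, -0.0]
contact_force: [1.0, 0.6, -2.3]
grip_width: 0.0808
gripper_force: 51.4
```

```bash
python3 -m handwheel '[{"dp":[0,0,0.0015],"delta_rot":[0,0,0]},{"dp":[0,0,0.003],"delta_rot":[0,0,0]},{"dp":[0,0,0.003],"delta_rot":[0,0,0]}]'
python3 -m handwheel '[{"dp":[0,0,0.001],"delta_rot":[0,0,0]},{"dp":[0,0,0.002],"delta_rot":[0,0,0]},{"dp":[0,0,0.002],"delta_rot":[0,0,0]}]'
```

```text
clock: 10.1
tcp_pos: [0.3945, -0.1895, 0.1286]
orientation: [2.651, 1.682, 0.003]
contact_force: [-1.9, 1.8, 7.6]
grip_width: 0.0802
gripper_force: 52.5
clock: 10.48
tcp_pos: [0.3955, -0.1895, 0.1279]
orientation: [2.649, 1.682, 0.004]
contact_force: [-2.7, 4.2, 23.5]
grip_width: 0.0806
gripper_force: 54.3
```

```bash
python3 -m handwheel '[{"dp":[0,0,-0.0015],"delta_rot":[0,0,0]},{"dp":[0,0,-0.0015],"delta_rot":[0,0,0]}]'
python3 -m handwheel '[{"dp":[0,0,0],"delta_rot":[0,0,0]},{"dp":[0,0,0],"delta_rot":[0,0,0]},{"dp":[0,0,0],"delta_rot":[0,0,0]},{"dp":[0,0,0],"delta_rot":[0,0,0]},{"dp":[0,0,0],"delta_rot":[0,0,0]}]' 1
```

```text
clock: 10.72
tcp_pos: [0.3947, -0.1897, 0.1282]
orientation: [2.65, 1.682, 0.004]
contact_force: [0.8, 1.4, 10.0]
grip_width: 0.0802
gripper_force: 52.7
clock: 11.35
tcp_pos: [0.393, -0.1895, 0.1269]
orientation: [-2.653, -1.683, 0.0]
contact_force: [-0.1, 0.5, -0.4]
grip_width: 0.0853
gripper_force: 0.0
```

```bash
python3 -m handwheel '[{"dp":[0,0,-0.005],"delta_rot":[0,0,0]},{"dp":[0,0,-0.01],"delta_rot":[0,0,0]},{"dp":[0,0,-0.015],"delta_rot":[0,0,0]},{"dp":[0,0,-0.025],"delta_rot":[0,0,0]},{"dp":[0,0,-0.035],"delta_rot":[0,0,0]},{"dp":[0,0,-0.05],"delta_rot":[0,0,0]},{"dp":[0,0,-0.08],"delta_rot":[0,0,0]},{"dp":[0,0,-0.13],"delta_rot":[0,0,0]},{"dp":[0,0,-0.13],"delta_rot":[0,0,0]},{"dp":[0,0,-0.13],"delta_rot":[0,0,0]}]'
python3 - <<'E'
from h import *
d=cam("side");s=cam("scene");w=cam("wrist")
o=np.hstack([cv2.resize(d["img"][100:200,260:340],(320,400),interpolation=cv2.INTER_CUBIC),cv2.resize(s["img"][120:240,390:470],(267,400),interpolation=cv2.INTER_CUBIC),cv2.resize(w["img"][150:350,270:375],(210,400))])
cv2.imwrite("pics/f.png",o)
E
```

```text
clock: 12.6
tcp_pos: [0.3929, -0.1895, 0.2573]
orientation: [2.652, 1.683, 0.0]
contact_force: [-0.0, 0.4, -0.0]
grip_width: 0.0856
gripper_force: 0.0
```

View pics/f.png

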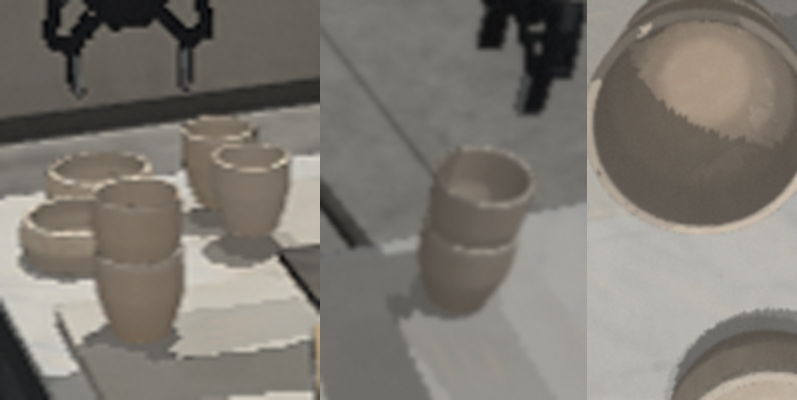

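The stack is upright and concentric in all three views. Next I'll go to a spot above the handle by a waypoint that avoids the inner reach limit, with a partial opening.

```bash
python3 -m handwheel '[{"dp":[0.05,-0.005,0],"delta_rot":[0,0,-0.17]},{"dp":[0.1,-0.01,0],"delta_rot":[0,0,-0.34]},{"dp":[0.15,-0.015,0],"delta_rot":[0,0,-0.51]},{"dp":[0.2,-0.02,0],"delta_rot":[0,0,-0.68]},{"dp":[0.235,-0.058,0],"delta_rot":[0,0,-0.85]},{"dp":[0.27,-0.096,0],"delta_rot":[0,0,-1.02]},{"dp":[0.305,-0.134,0],"delta_rot":[0,0,-1.2]},{"dp":[0.342,-0.172,0],"delta_rot":[0,0,-1.35]},{"dp":[0.342,-0.172,0],"delta_rot":[0,0,-1.412]},{"dp":[0.342,-0.172,0],"delta_rot":[0,0,-1.412]},{"dp":[0.342,-0.172,0],"delta_rot":[0,0,-1.412]},{"dp":[0.342,-0.172,0],"delta_rot":[0,0,-1.412]}]' 0.4
python3 - <<'E'
from h import *
from bench import status
print(status.get_obs()["joints"].round(3))
w=cam("wrist");cv2.imwrite("pics/w3.png",w["img"])
o=np.hstack([w["img"]]);cv2.imwrite("pics/w3.png",o)
for p in ([.383,.1935,.175],[.383-.041,.1935+.028,.175],[.383+.041,.1935-.028,.175]): print(proj(w,p))
E
```

```text
clock: 14.25
tcp_pos: [0.3833, 0.1925, 0.2568]
orientation: [-0.93, -3.0, 0.001]
contact_force: [0.1, -0.2, -0.6]
grip_width: 0.0339
gripper_force: 0.0
[ 0.224  0.14  -0.885  2.056  0.128  1.001  0.244]
[326.04328763 219.82890943]
[325.96746706 140.174699  ]
[326.11054635 290.48837763]
```

View pics/w3.png

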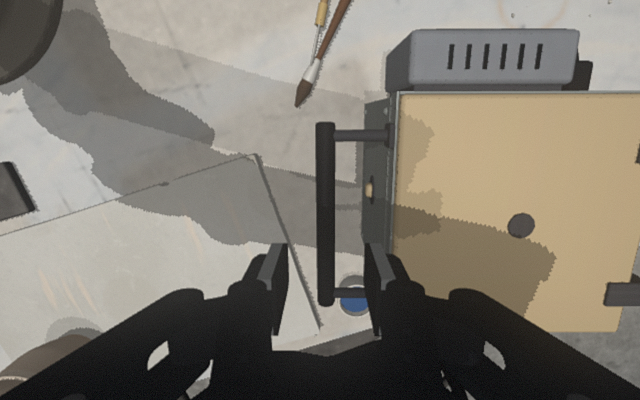

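The wrist view shows the bar vertical at column ~325, from row 123 to 305. It is centred between the fingers (288/365), and the lid edge is at column 392. I'll descend and grip.

```bash
python3 -m handwheel '[{"dp":[0.001,0,0.03],"delta_rot":[0,0,0]},{"dp":[0.001,0,0.05],"delta_rot":[0,0,0]},{"dp":[0.001,0,0.062],"delta_rot":[0,0,0]},{"dp":[0.001,0,0.072],"delta_rot":[0,0,0]},{"dp":[0.001,0,0.082],"delta_rot":[0,0,0]},{"dp":[0.001,0,0.082],"delta_rot":[0,0,0]},{"dp":[0.001,0,0.082],"delta_rot":[0,0,0]}]'
python3 -m handwheel '[{"dp":[0,0,0],"delta_rot":[0,0,0]},{"dp":[0,0,0],"delta_rot":[0,0,0]},{"dp":[0,0,0],"delta_rot":[0,0,0]},{"dp":[0,0,0],"delta_rot":[0,0,0]},{"dp":[0,0,0],"delta_rot":[0,0,0]}]' 0 50
```

```text
clock: 15.18
tcp_pos: [0.3825, 0.194, 0.1753]
orientation: [0.926, 3.001, 0.001]
contact_force: [-1.1, 0.3, -0.1]
grip_width: 0.0339
gripper_force: 0.0
clock: 15.8
tcp_pos: [0.382, 0.1931, 0.1754]
orientation: [0.927, 3.001, -0.003]
contact_force: [-2.4, -2.9, 7.4]
grip_width: 0.0105
gripper_force: 48.7
```

```bash
python3 -m handwheel '[{"dp":[0,0.0007,-0.0087],"delta_rot":[0,0,0]},{"dp":[0,0.0018,-0.0173],"delta_rot":[0,0,0]},{"dp":[0,0.0032,-0.0258],"delta_rot":[0,0,0]},{"dp":[0,0.0051,-0.0343],"delta_rot":[0,0,0]},{"dp":[0,0.0051,-0.0343],"delta_rot":[0,0,0]},{"dp":[0,0.0051,-0.0343],"delta_rot":[0,0,0]}]'
python3 - <<'E'
from h import *
from bench import status
print(status.get_obs()["joints"].round(3),status.get_obs()["moment"])
d=cam("side");s=cam("scene")
o=np.hstack([cv2.resize(d["img"][110:250,320:440],(343,400),interpolation=cv2.INTER_CUBIC),cv2.resize(s["img"][140:300,220:380],(400,400),interpolation=cv2.INTER_CUBIC)])
cv2.imwrite("pics/g.png",o)
E
```

```text
clock: 16.55
tcp_pos: [0.3847, 0.1971, 0.2094]
orientation: [-0.927, -3.001, 0.003]
contact_force: [-2.5, -6.1, -0.8]
grip_width: 0.0101
gripper_force: 48.7
[ 0.171  0.223 -0.871  2.105  0.218  0.906  0.148] [-1.21723199  0.42836408 -0.01035606]
```

View pics/g.png

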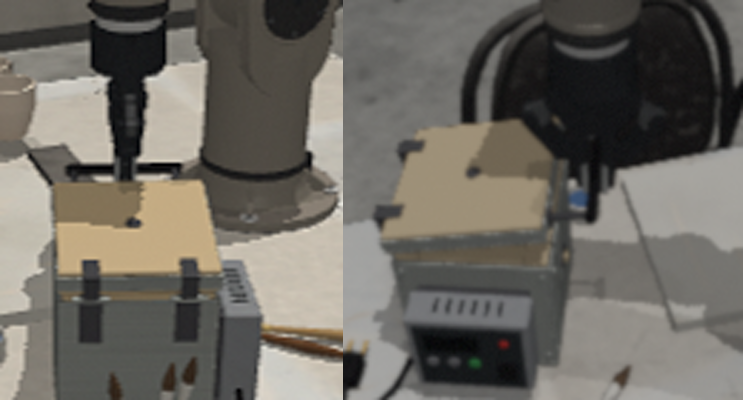

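The lid is partly open, with the bar held at its middle. I'll continue along the arc to 60°.

```bash
python3 -m handwheel '[{"dp":[0,0.0047,-0.0167],"delta_rot":[0.05,0,0]},{"dp":[0,0.011,-0.0329],"delta_rot":[0.1,0,0]},{"dp":[0,0.0186,-0.0485],"delta_rot":[0.15,0,0]},{"dp":[0,0.0275,-0.0634],"delta_rot":[0.2,0,0]},{"dp":[0,0.0377,-0.0775],"delta_rot":[0.25,0,0]},{"dp":[0,0.049,-0.0906],"delta_rot":[0.3,0,0]},{"dp":[0,0.0615,-0.1027],"delta_rot":[0.35,0,0]},{"dp":[0,0.075,-0.1136],"delta_rot":[0.4,0,0]},{"dp":[0,0.0865,-0.1215],"delta_rot":[0.43,0,0]},{"dp":[0,0.0954,-0.1268],"delta_rot":[0.45,0,0]},{"dp":[0,0.1015,-0.1301],"delta_rot":[0.45,0,0]},{"dp":[0,0.1046,-0.1317],"delta_rot":[0.45,0,0]}]'
python3 -m handwheel '[{"dp":[0,0,0],"delta_rot":[0,0,0]},{"dp":[0,0,0],"delta_rot":[0,0,0]},{"dp":[0,0,0],"delta_rot":[0,0,0]},{"dp":[0,0,0],"delta_rot":[0,0,0]}]'
python3 - <<'E'
from h import *
from bench import status
o=status.get_obs();t=o["tcp_pos"];k=np.array([.565,.825]);k/=np.linalg.norm(k)
H=np.array([.3825,.194])+.1986*k
print(o["joints"].round(3),o["moment"], "angle from TCP",np.degrees(np.arctan2(t[2]-.163,(H-t[:2])@k))-3.46, np.hypot(t[2]-.163,(H-t[:2])@k))
d=cam("side");s=cam("scene")
o=np.hstack([cv2.resize(d["img"][80:250,310:450],(330,400),interpolation=cv2.INTER_CUBIC),cv2.resize(s["img"][120:300,220:400],(400,400),interpolation=cv2.INTER_CUBIC)])
cv2.imwrite("pics/i.png",o)
E
```

```text
clock: 18.15
tcp_pos: [0.4437, 0.2838, 0.3437]
orientation: [-0.868, -2.808, 0.647]
contact_force: [-4.6, -7.9, 10.3]
grip_width: 0.01
gripper_force: 48.8
clock: 18.65
tcp_pos: [0.4438, 0.2839, 0.3438]
orientation: [-0.868, -2.809, 0.645]
contact_force: [-3.3, -6.5, 12.1]
grip_width: 0.0097
gripper_force: 48.8
[-0.195  0.507 -0.803  1.497  0.343  1.746 -0.064] [-2.02980923  1.19822073  0.15782927] angle from TCP 60.12706802812714 0.2019253367994441
```

View pics/i.png

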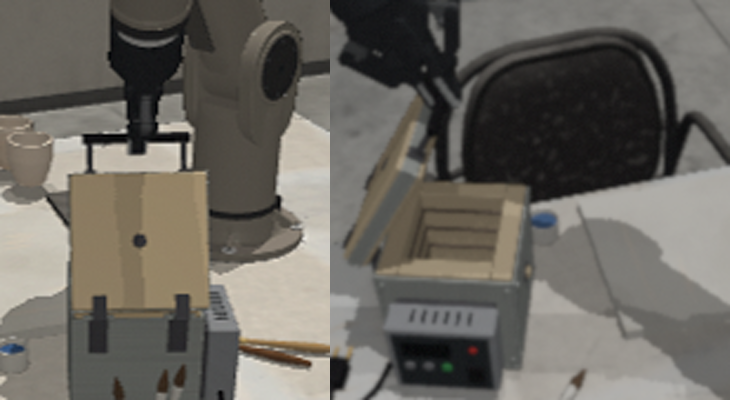

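The lid is raised with the grip on the bar in the middle. In the side crop the bar runs from (85,139) to (188,137). I'll check the angle against the bar's row in the side view, and watch for drift.

```bash
python3 -m handwheel '[{"dp":[0,0,0],"delta_rot":[0,0,0]},{"dp":[0,0,0],"delta_rot":[0,0,0]},{"dp":[0,0,0],"delta_rot":[0,0,0]},{"dp":[0,0,0],"delta_rot":[0,0,0]},{"dp":[0,0,0],"delta_rot":[0,0,0]},{"dp":[0,0,0],"delta_rot":[0,0,0]},{"dp":[0,0,0],"delta_rot":[0,0,0]},{"dp":[0,0,0],"delta_rot":[0,0,0]}]'
python3 - <<'E'
from h import *
d=cam("side");s=cam("scene")
k=np.array([.5649,.8252]);H=np.array([.382,.1931])+.1986*k; y=np.array([-k[1],k[0]])
g=cv2.cvtColor(d["img"],cv2.COLOR_BGR2GRAY)
for u in (352,358,382,386): print(u,g[130:150,u])
for th in(55,57.5,60,62.5,65):
    p=np.radians(th+3.46);P=np.array([*(H-.199*np.cos(p)*k),.163+.199*np.sin(p)])
    print(th,proj(d,P),[proj(d,P+np.array([*(y*e),0])).round(1) for e in(-.06,.06)],proj(s,P).round(1))
E
```

```text
clock: 19.75
tcp_pos: [0.4438, 0.2839, 0.3439]
orientation: [-0.868, -2.809, 0.645]
contact_force: [-3.8, -6.6, 11.6]
grip_width: 0.0102
gripper_force: 48.8
352 [127 124 125 124 128 127  91  12  21  13  36 124 199 190 186 186 185 188
 189 189]
358 [140 136 131 127 130 134 148   4  18  10  55 159 192 190 188 186 186 185
 186 186]
382 [135 142 171 192 192 190  76  20  14   5  79 211 203 201 196 193 190 187
 188 190]
386 [134 143 194 188 190 187  50  20  15  15  66 147 145 145 146 146 144 142
 147 149]
55 [366.81438616 139.12766876] [array([344.2, 139.5]), array([389.5, 138.7])] [277.4 165.5]
57.5 [367.1108306 138.5427467] [array([344.3, 139. ]), array([390. , 138.1])] [273.7 163.7]
60 [367.41410244 138.09353025] [array([344.5, 138.5]), array([390.4, 137.7])] [269.9 162. ]
62.5 [367.72376905 137.78385441] [array([344.6, 138.2]), array([390.9, 137.4])] [266.  160.5]
65 [368.03936398 137.61740354] [array([344.7, 138. ]), array([391.4, 137.2])] [262.1 159.1]
```

```bash
python3 -c "
from bench import r
print(r.hand_in())"
```

```text
the job is handed in; nothing more can be done
None
```

I nested one cup upright and concentrically inside the other on the board, raised the kiln lid to about 60° (59.5–60.1° worked out from the arm's position), and handed in with the gripper still holding the handle; I left the paint pot and brush jar alone, and the job took about 20 s.

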